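# Put the water-test things back in their matching places

## Robot

A 6-joint arm with a two-finger parallel gripper is mounted at the origin on the work surface. World frame = base frame: x ahead of the robot, y to its left, z up, the work surface at z = 0. Lengths are in m, angles in degrees, forces in N, time in s.
With the tool pointing down it reaches from about 0.25 to 0.725 m from the base axis. Payload 9.7 kg.
Tool frame: the origin (TCP) lies at the very end of the fingers, on their centre line; the grasp point (between the pads) lies 19 mm behind it; z points along the fingers, y is the direction in which the jaws open and shut (so a half turn about z gives the same grasp; the last joint's range is limited). The gripper opens to 85 mm and grips with 20 to 120 N. Pads are 22 mm wide; open, the fingers measure 114 mm over their backs; the gripper's body (76 mm by 85 mm) begins 54 mm behind the grasp point. The pads swing forward as they close: fully open they stand 13 mm farther back than shut.
Start: joints at [63.484, 4.979, 10.078, 95.1, 0, 90], TCP at [0.246, 0.492, 0.231] pointing down, gripper open.
Joint ranges: [-179.16, 179.16], [-48.56, 103.87], [-65.8, 70.77], [-126.05, 130.52], [-82.76, 87.17], [-180, 180]. Speed limits (degrees/s): [127.2, 127.2, 147.25, 180, 180, 180].

## Interface

Orientations are given as [roll, pitch, yaw] about the fixed x, y, z axes, in that order (R = Rz(yaw) Ry(pitch) Rx(roll)).
In Python, from workcell import bot gives the robot as it stands. The module is installed in compiled form; this text tells all that it offers.
- The arm moves only by the tool step_arm, never from a script. Its arguments are lists of equal length, an entry for each row: "dr": the turn, a rotation vector about the tool's x, y, z in rad, a list of three; "xyz": the shift along the tool's x, y, z in units of 40 mm (1.0 is 40 mm), a list of three; "gripper": the opening, from 0 (shut) to 1 (fully open). In form: {"dr": [[wx, wy, wz], ...], "xyz": [[x, y, z], ...], "gripper": [gripper, ...]}. A call has exactly 8 rows; each row is the pose to reach, as a shift and turn from the pose commanded when the call began, along the tool's axes at that moment; what a row does not reach only later rows make up. A row lasts 1/10 s, in which the tool goes at most 50 mm and 8.59 degrees, less where a joint would pass 70% of its speed; a pose out of reach is approached as far as the arm can. A call with a gripper value outside its range is refused whole. The fingers move at their own pace and stop on an object; "squeeze" is the grip in N (left out, the last holds). Time passes only in rows, so rows that repeat a pose let the fingers close, or fill a call up. It gives the time, the measured TCP pose, the force and the opening at its end, in the units of the state.
- bot.get_obs(): the state, without advancing time (a new reading comes with each control period).
- bot.camera(name): name is "side" or "top" or "wrist"; returns a dict with "image" (400x640x3 uint8, red, green, blue), "camera_matrix" (3x3 intrinsics, pixels), "k1" (the pictures are not rectified: a ray, as slopes to the right and down, at radius r is drawn at 1 + k1 r^2 times it, then the intrinsics apply), "R" (3x3) and "t" (3): a world point X has camera coordinates R X + t. Camera axes: x right, y down, z forward; pixel columns grow to the right and rows downward; lengths in m; the calibration is good to about 2 mm. A picture is of the moment at which its call begins. There is no depth.
- bot.job_done(): hands the job in, once; it reports no verdict.
Trained networks look in a picture, given as the dict that the camera call returned (one of the last four; its "shot" number tells which), for a name from the list of things; names that differ only in an ending like _2 or _b are one class to them, and where a whole thing is asked for, a point or a joint stands for the part that bears it (a point fixed in the world has none). Each returns a list of dicts, best first, with "p" (0 to 1); they miss things now and then, are a little off and sometimes report something else, mostly with a low value. They report only what shows in the picture. A call takes as long as a camera call. They do not tell look-alikes from the thing itself.
- bot.regions_of(picture, thing): "region" (400x640 bool, what is visible of it) and "box" ([centre column, centre row, width, height] in pixels, round what is visible of it).
The state is a dict: "time": time; "q": joint angles; "qd": joint speeds; "joint_efforts": joint torques, N m; "ee_pos": TCP position; "tcp_rot": TCP orientation; "wrist_force": force on the tool from outside, world axes, zero at the start; "torque": the same for the moment, N m; "opening": finger opening in m.
Only numpy, scipy, OpenCV 4.12 (cv2) and the standard library are available. Lean on these libraries where they do the work, as an engineer would, in place of code of your own. Each camera call takes 0.05 s, during which the arm holds its last target.

## Task

Tidy the water-test bench: stand the red-capped bottle in the red holder and the blue-capped bottle in the blue holder, lay the black meter flat in its grey cradle with the screen up, and stand the white beaker upright in the middle of the green coaster. Leave the yellow-capped bottle and the little measuring tube standing where they are.

Things in the scene. Friction and masses are not known exactly. Their poses are not given: they have to be found in the camera images.
- red_bottle_c (a point): Reagent bottle with a red screw cap and a red band round its white body, 85 mm tall, body 40 mm in diameter from its foot to 60 mm up (the band is 41 mm), then a shoulder, cap 29 mm in diameter. Loose, upright, 70 to 120 g. This point is its centre, 42.5 mm above its foot; z is up its axis.
- blue_bottle_c (a point): Reagent bottle with a blue screw cap and a blue band round its white body, 85 mm tall, body 40 mm in diameter from its foot to 60 mm up (the band is 41 mm), then a shoulder, cap 29 mm in diameter. Loose, upright, 70 to 120 g. This point is its centre, 42.5 mm above its foot; z is up its axis.
- yellow_bottle_c (a point): Reagent bottle with a yellow screw cap and a yellow band round its white body, 85 mm tall, body 40 mm in diameter from its foot to 60 mm up (the band is 41 mm), then a shoulder, cap 29 mm in diameter. Loose, upright, 70 to 120 g. This point is its centre, 42.5 mm above its foot; z is up its axis. It has no holder and stays where it is (bystander).
- meter_c (a point): Black handheld water meter, an oblong block 106 mm long (x) by 34 mm wide (y) by 30 mm thick (z), lying on its back with its pale screen and two grey buttons on top; grey band round the end without the screen. Loose, 95 to 180 g. This point is its centre, 15 mm above its underside; x runs along its length towards the screen end, z up.
- beaker_c (a point): Empty white plastic measuring beaker, open at the top: straight round wall 54 mm in outside diameter and 85 mm tall, wall 3 mm, with a loop handle on its +y side that reaches 52 mm from the axis, between 18 and 74 mm up. Loose, upright, 50 to 95 g. This point is on its axis half-way up, 42.5 mm above its foot; z up.
- tube_c (a point): Small open measuring tube of clear glass with three black rings, 34 mm in diameter, 75 mm tall, foot 42 mm across. Loose, upright, 60 g; it stays where it is (bystander). This point is on its axis half-way up, 37.5 mm above its foot.
- red_holder: Red round plastic cup holder fixed to the bench, 72 mm across and 14 mm high; its well is 56 mm in diameter with its floor 4 mm above the bench, so that a bottle stands in it with 8 mm to spare all round. Origin: centre of its underside, on the bench; z up.
- blue_holder: Blue round plastic cup holder fixed to the bench, 72 mm across and 14 mm high; its well is 56 mm in diameter with its floor 4 mm above the bench, so that a bottle stands in it with 8 mm to spare all round. Origin: centre of its underside, on the bench; z up.
- cradle: Shallow grey oblong tray for the meter, fixed to the bench, with a black oblong outline marked on its floor: 130 mm long (x) by 58 mm wide (y) by 9 mm high, walls 4 mm, inside 122 by 50 mm with its floor 4 mm above the bench, so that the meter lies in it with 8 mm to spare all round; either way round will do. Origin: centre of its underside, on the bench; z up.
- coaster: Flat round green coaster fixed to the bench, 84 mm across and 5 mm thick, with a white ring 60 mm across marked on it for the beaker; the handle may point anywhere. Origin: centre of its underside, on the bench; z up.
Things that resemble listed ones, but are neither listed nor needed, are in the scene too. What is shaped like the part that bears red_bottle_c but purple is not meant.

How it is judged (in metres and radians):
At the end, for the whole second after the job is handed in: Bottles upright on the floor of their colour's holder (within 11 mm of centre); meter flat, screen up, in the cradle (14 mm, 0.26 rad, either way round); beaker upright on the coaster (15 mm); all released, at rest; yellow-capped bottle and tube upright within 30 mm of their start (horizontal distance between red_bottle_c and red_holder below 0.011 m and z of red_bottle_c in the frame of red_holder between 0.044 and 0.049 m and angle between each of red_bottle_c, blue_bottle_c, meter_c, beaker_c's own z axis and vertical below 0.06 rad and linear speed of each of red_bottle, blue_bottle, meter, beaker below 0.02 m/s and angular speed of each of red_bottle, blue_bottle, meter, beaker below 0.3 rad/s and horizontal distance between blue_bottle_c and blue_holder below 0.011 m and z of blue_bottle_c in the frame of blue_holder between 0.044 and 0.049 m and horizontal distance between meter_c and cradle below 0.014 m and z of meter_c in the frame of cradle between 0.0162 and 0.0212 m and angle between the x axis of meter_c and the x axis of cradle, either way round below 0.26 rad and horizontal distance between beaker_c and coaster below 0.015 m and z of beaker_c in the frame of coaster between 0.045 and 0.05 m and distance of each of yellow_bottle_c, tube_c from where it was at the start of the episode below 0.03 m and angle between each of yellow_bottle_c, tube_c's own z axis and vertical below 0.1 rad); the robot touches nothing.
It fails at once if the yellow-capped bottle is knocked over or shifted by more than 30 mm (angle between yellow_bottle_c's own z axis and vertical above 0.5 rad or distance of yellow_bottle_c from where it was at the start of the episode above 0.03 m).
It fails at once if the measuring tube is knocked over or shifted by more than 30 mm (angle between tube_c's own z axis and vertical above 0.5 rad or distance of tube_c from where it was at the start of the episode above 0.03 m).
It also fails if it takes over 112 s, if anything falls off the work surface, if the arm or the gripper's body presses on something with over 40 N, if the wrist force passes 120 N, or if a joint passes its speed limit or range.

## Working session

There is one attempt and no reset: what is moved stays moved. The work goes in short steps, Python scripts to look and compute and a tool call to move; the robot and the scene stay as the last step left them, time stands still between calls to the robot, and variables do not carry over. Pictures are saved under pics/ and viewed, and the job is handed in when it is done.

Besides the shell and the picture viewer there is one more tool, called after ">>>" as name(argument=value, ...) on one line, values as JSON. step_arm: Moves the arm, as the interface text tells. Its arguments: {"type":"object","properties":{"dr":{"type":"array"},"xyz":{"type":"array"},"gripper":{"type":"array"},"squeeze":{"type":"number"}},"required":["dr","xyz","gripper"]}

```bash
mkdir -p pics; python3 - <<'E'
from workcell import bot
import cv2
print(bot.get_obs())
for n in ["top","side","wrist"]:
    p=bot.camera(n); cv2.imwrite(f"pics/{n}0.png",p["image"][:,:,::-1]); print(n,p["camera_matrix"],p["k1"],p["R"],p["t"],p["shot"])
E
```

```text
{'time': 0.0, 'q': array([6.34831193e+01, 5.01111911e+00, 1.00342593e+01, 9.50987561e+01,
       1.53551667e-03, 9.00004271e+01]), 'qd': array([0.02731213, 0.05692647, 0.04174084, 0.03624787, 0.03497547,
       0.10267964]), 'joint_efforts': array([ 2.71707904e-03, -5.20389283e+01,  4.64807332e+01,  1.63104519e-02,
        4.40603765e-05,  2.90785039e-06]), 'ee_pos': array([0.24544671, 0.49194404, 0.23058114]), 'tcp_rot': array([-1.79924384e+02, -1.53495171e-03,  1.53482690e+02]), 'wrist_force': array([-0.41333746, -0.47547255, -0.36674944]), 'torque': array([ 0.03066956,  0.02387032, -0.0454286 ]), 'opening': 0.08530833449810592}
top [[442.02941231   0.         316.97545881]
 [  0.         442.02941231 199.85126596]
 [  0.           0.           1.        ]] -0.10732117104446193 [[ 0.01722595 -0.99977471  0.01240182]
 [-0.99430796 -0.01843346 -0.10493758]
 [ 0.10514255 -0.01052358 -0.99440148]] [-0.00492847  0.5307032   1.08204297] 1
side [[428.51117645   0.         317.69498199]
 [  0.         428.51117645 202.85562882]
 [  0.           0.           1.        ]] 0.016071321024880385 [[ 0.99620303 -0.08518682  0.0179647 ]
 [-0.04074452 -0.63854658 -0.76850384]
 [ 0.0769377   0.76485389 -0.63959294]] [-0.5100158   0.05624804  1.2736584 ] 2
wrist [[308.84924746   0.         324.77802559]
 [  0.         308.84924746 201.3193018 ]
 [  0.           0.           1.        ]] -0.0450738641087671 [[ 4.46358834e-01  8.94853840e-01 -6.29326516e-04]
 [ 8.56416378e-01 -4.26981866e-01  2.90236925e-01]
 [ 2.59450916e-01 -1.30088781e-01 -9.56954613e-01]] [-0.54989009 -0.03724906  0.37946447] 3
```

View pics/top0.png

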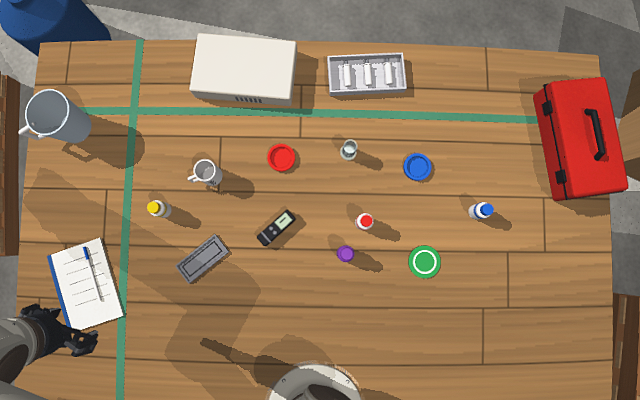

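View pics/side0.png

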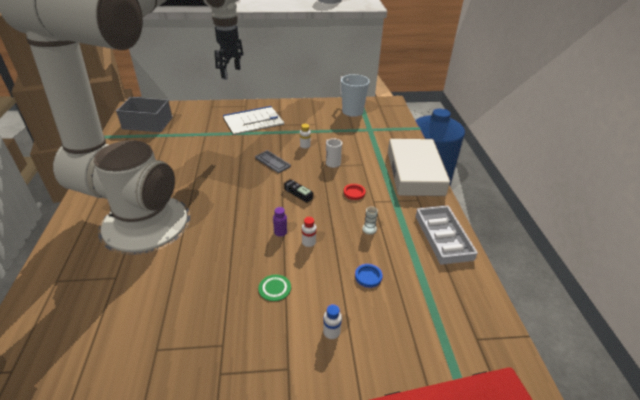

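View pics/wrist0.png

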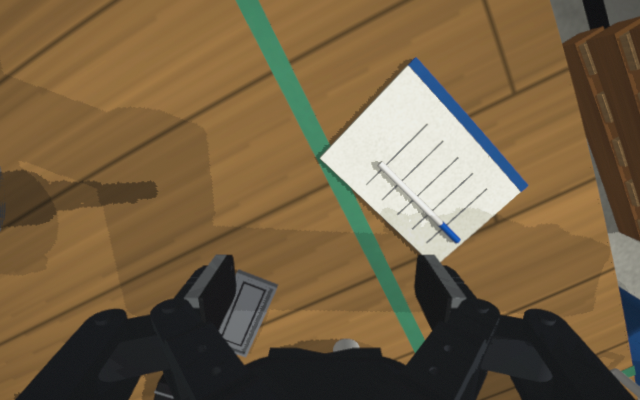

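```bash
cat > h.py <<'E'
import numpy as np, cv2
from scipy.optimize import least_squares
from scipy.spatial.transform import Rotation as Rot
from workcell import bot
def proj(p,X):
    X=np.atleast_2d(X); c=X@np.array(p["R"]).T+np.array(p["t"]); s=c[:,:2]/c[:,2:]
    r2=(s**2).sum(1,keepdims=True); s=s*(1+p["k1"]*r2); K=p["camera_matrix"]
    return s@K[:2,:2].T+K[:2,2]
def ray(p,uv,z):
    K=p["camera_matrix"]; d=(np.array(uv,float)-K[:2,2])/np.array([K[0,0],K[1,1]]); s=d.copy()
    for _ in range(20): s=d/(1+p["k1"]*(s@s))
    R=np.array(p["R"]); o=-R.T@p["t"]; v=R.T@np.r_[s,1]
    return o+v*(z-o[2])/v[2]
a=np.linspace(0,2*np.pi,48,endpoint=False)
def rings(l): return np.vstack([np.c_[r*np.cos(a),r*np.sin(a),0*a+z] for r,z in l])
def boxp(L,W,z0,z1): return np.array([[x,y,z] for x in(-L/2,L/2) for y in(-W/2,W/2) for z in(z0,z1)])
M={"bottle":rings([(.02,0),(.0205,.03),(.02,.06),(.0145,.07),(.0145,.085)]),"meter":boxp(.106,.034,0,.03),
"tube":rings([(.021,0),(.017,.005),(.017,.075)]),"holder":rings([(.036,0),(.036,.014)]),"coaster":rings([(.042,0),(.042,.005)]),
"cradle":boxp(.13,.058,0,.009)}
def moments(m):
    m=cv2.moments(m.astype(np.uint8),True); A=m["m00"]
    return np.array([m["m10"]/A,m["m01"]/A]),A
def hullm(p,pts):
    h=cv2.convexHull(proj(p,pts).astype(np.float32)); m=cv2.moments(h)
    return np.array([m["m10"],m["m01"]])/m["m00"],m
def fit(p,reg,model,z0,x0,yaw=False):
    """xy (yaw) of a model whose hull centroid (and 2nd moments) matches the region"""
    c,A=moments(reg); mr=cv2.moments(reg.astype(np.uint8),True)
    def f(v):
        P=M[model]@Rot.from_euler('z',v[2] if yaw else 0).as_matrix().T+[v[0],v[1],z0]
        h,m=hullm(p,P); e=list(h-c)
        if yaw: e+=[ (m[k]/m["m00"]-mr[k]/mr["m00"])/20 for k in("mu20","mu11","mu02")]
        return e
    r=least_squares(f,x0,x_scale=[.01,.01]+([.1] if yaw else []))
    P=M[model]@Rot.from_euler('z',r.x[2] if yaw else 0).as_matrix().T+[r.x[0],r.x[1],z0]
    return r.x,cv2.contourArea(cv2.convexHull(proj(p,P).astype(np.float32)))/A
E
cat > m1.py <<'E'
from h import *
T=bot.camera("top"); S=bot.camera("side")
names={"red_bottle_c":"bottle","blue_bottle_c":"bottle","yellow_bottle_c":"bottle","meter_c":"meter","tube_c":"tube","red_holder":"holder","blue_holder":"holder","coaster":"coaster","cradle":"cradle","beaker_c":None}
res={}
for n,mod in names.items():
    for nm,p in(("T",T),("S",S)):
        for d in bot.regions_of(p,n)[:4]:
            if d["p"]<.3: continue
            out=""
            if mod:
                x0=ray(p,d["box"][:2],.02)[:2]
                yaw=mod in("meter","cradle")
                try:
                    x,ar=fit(p,d["region"],mod,0,list(x0)+([.7] if yaw else []),yaw); out=f"{x.round(4)} area {ar:.2f}"
                except Exception as e: out=str(e)
            else: cv2.imwrite(f"pics/bk{nm}.png",d["region"].astype(np.uint8)*255)
            print(n,nm,round(d["p"],2),np.round(d["box"],1),out)
for nm,p,(u,v,w,h_) in(("T",T,(140,130,360,160)),("S",S,(230,110,200,240))):
    im=p["image"][v:v+h_,u:u+w,::-1]; cv2.imwrite(f"pics/crop{nm}.png",cv2.resize(im,None,fx=2.2,fy=2.2,interpolation=cv2.INTER_CUBIC))
E
python3 m1.py
```

```text
red_bottle_c T 0.71 [365.5 220.1  16.2  16.9] [ 0.4786 -0.1118] area 1.05
red_bottle_c T 0.56 [344.3 254.2  13.   16.3] [ 0.3999 -0.066 ] area 1.08
red_bottle_c S 0.9 [280.6 221.8  17.5  28.6] [ 0.3958 -0.0696] area 1.09
red_bottle_c S 0.8 [307.3 230.3  13.   34.6] [ 0.4757 -0.1136] area 1.10
red_bottle_c S 0.39 [369.5 218.7  13.8  28. ] [ 0.6553 -0.0793] area 1.18
blue_bottle_c T 0.66 [480.7 210.5  22.8  18.4] [ 0.5109 -0.4104] area 0.97
blue_bottle_c T 0.41 [202.2 258.3  53.   50.6] [0.3786 0.2874] area 0.25
blue_bottle_c S 0.65 [331.5 320.2  19.2  36.9] [ 0.5071 -0.4126] area 1.01
yellow_bottle_c T 0.77 [159.1 208.4  22.8  14.3] [0.5011 0.4009] area 1.16
yellow_bottle_c T 0.45 [424.7 262.9  35.4  35.9] [ 0.3794 -0.2639] area 0.37
yellow_bottle_c S 0.66 [353.9 191.7  20.7  16.7] [0.6292 0.0567] area 0.96
yellow_bottle_c S 0.64 [305.2 136.8  10.6  23.1] [0.4965 0.4009] area 1.15
yellow_bottle_c S 0.6 [273.3 160.9  35.   20.2] [0.3772 0.2425] area 0.67
meter_c T 0.91 [278.  225.1  35.8  35.3] [0.4602 0.1083 0.7   ] area 0.94
meter_c S 0.88 [298.8 190.1  29.8  23.7] [0.4575 0.1065 0.7
[... 359 characters left out ...]
1.04
blue_holder T 0.5 [366.3 221.7  16.6  17.6] [ 0.4808 -0.1148] area 2.64
blue_holder S 0.55 [366.1 276.1  27.5  21.8] [ 0.6219 -0.2533] area 1.09
blue_holder S 0.37 [369.9 219.6  17.1  26.6] [ 0.6648 -0.0421] area 1.12
coaster T 0.57 [424.4 263.5  32.2  36. ] [ 0.3791 -0.2726] area 1.00
coaster S 0.67 [275.4 288.9  31.6  24.9] [ 0.3775 -0.2731] area 1.01
coaster S 0.52 [332.9 150.4  14.5  26.5] [0.5986 0.3404] area 0.60
cradle T 0.69 [202.3 258.2  48.7  46. ] [0.379  0.2898 0.7003] area 1.06
cradle S 0.94 [273.6 160.6  36.1  20.6] [0.3773 0.2949 0.7   ] area 1.08
beaker_c T 0.8 [206.4 173.4  36.1  25.2] 
beaker_c T 0.62 [416.3 168.8  27.8  25.1] 
beaker_c S 0.67 [333.4 150.8  15.9  28.7]
```

View pics/cropT.png

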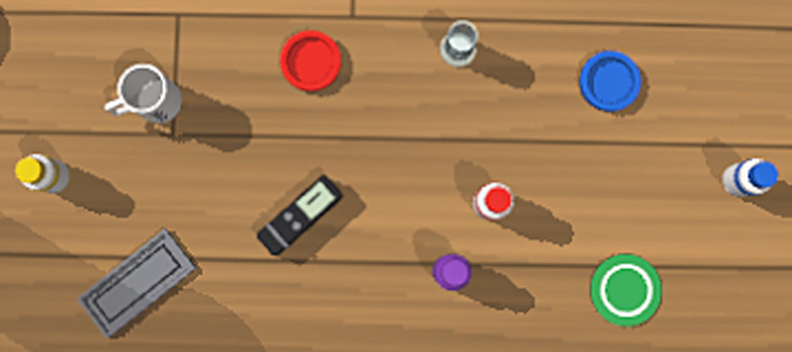

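View pics/cropS.png

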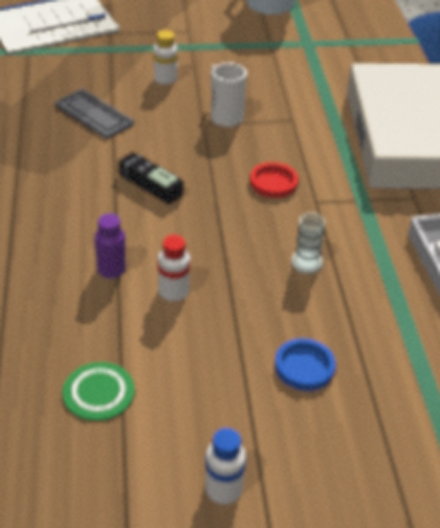

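```bash
cat > seg.py <<'E'
from h import *
def fit2(p,reg,pts,x0,yaw=False):
    mr=cv2.moments(reg.astype(np.uint8),True); c=np.array([mr["m10"],mr["m01"]])/mr["m00"]
    def P(v): return pts@Rot.from_euler('z',v[2] if yaw else 0).as_matrix().T+[v[0],v[1],0]
    def f(v):
        h,m=hullm(p,P(v)); e=list(h-c)
        if yaw: e+=[(m[k]/m["m00"]-mr[k]/mr["m00"])/20 for k in("mu20","mu11","mu02")]
        return e
    r=least_squares(f,x0,x_scale=[.01,.01]+([.1] if yaw else []),diff_step=1e-2)
    return r.x,cv2.contourArea(cv2.convexHull(proj(p,P(r.x)).astype(np.float32)))/mr["m00"]
def seg(p,box,kind):
    u,v,w,h=[int(q) for q in box]; m=np.zeros(p["image"].shape[:2],np.uint8)
    hsv=cv2.cvtColor(p["image"],cv2.COLOR_RGB2HSV).astype(int); H,S,V=hsv[...,0],hsv[...,1],hsv[...,2]
    k={"red":((H<5)|(H>172))&(S>170)&(V>70),"blue":(H>100)&(H<125)&(S>130),"green":(H>50)&(H<85)&(S>100),
       "yellow":(H>22)&(H<33)&(S>170)&(V>110),"grey":(S<70),"dark":(V<75)|(S<70),"purple":(H>125)&(H<155)&(S>80)}[kind]
    sl=np.s_[max(0,v-h):v+h+1,max(0,u-w):u+w+1]; m[sl]=k[sl]
    n,l,st,_=cv2.connectedComponentsWithStats(m); i=1+np.argmax(st[1:,4]); m=(l==i).astype(np.uint8)
    cs,_=cv2.findContours(m,cv2.RETR_EXTERNAL,cv2.CHAIN_APPROX_NONE); cv2.drawContours(m,cs,-1,1,-1)
    return m>0
capm=rings([(.0145,.072),(.0145,.085)])
E
cat > m2.py <<'E'
from seg import *
T=bot.camera("top"); S=bot.camera("side")
L=[("red_holder","red",M["holder"],(282,157,20,20),(354,192,16,12),(.64,.1)),
("blue_holder","blue",M["holder"],(417,167,20,20),(368,276,18,14),(.62,-.25)),
("coaster","green",M["coaster"],(424,262,22,22),(275,288,20,16),(.38,-.27)),
("red_cap","red",capm,(365,221,12,12),(309,221,9,6),(.48,-.11)),
("blue_cap","blue",capm,(487,210,8,11),(333,312,9,7),(.51,-.41)),
("yel_cap","yellow",capm,(154,208,8,11),(305,127,7,4),(.5,.4)),
("purple","purple",M["bottle"],(346,254,12,14),(280,222,12,20),(.4,-.07)),
("meter","dark",M["meter"],(277,226,22,20),None,(.46,.108,.7)),
("cradle","grey",M["cradle"],(204,259,30,28),None,(.38,.29,.7))]
O={"T":T["image"].copy(),"S":S["image"].copy()}
for n,k,pts,bt,bs,x0 in L:
    for nm,p,b in(("T",T,bt),("S",S,bs)):
        if b is None: continue
        m=seg(p,b,k); x,ar=fit2(p,m,pts,x0,len(x0)==3); print(n,nm,x.round(4),round(ar,2))
        cs,_=cv2.findContours(m.astype(np.uint8),cv2.RETR_EXTERNAL,cv2.CHAIN_APPROX_NONE)
        big=O[nm]; cv2.drawContours(big,cs,-1,(255,0,255),1)
r=bot.regions_of(T,"beaker_c")[0]["region"]
for nm,(u,v,w,h_) in(("T",(140,130,360,160)),("S",(230,110,200,240))):
    im=O[nm][v:v+h_,u:u+w,::-1]; cv2.imwrite(f"pics/seg{nm}.png",cv2.resize(im,None,fx=2.2,fy=2.2,interpolation=cv2.INTER_NEAREST))
im=T["image"][150:200,175:250,::-1]; cv2.imwrite("pics/bkT2.png",cv2.resize(im,None,fx=10,fy=10,interpolation=cv2.INTER_CUBIC))
E
python3 m2.py
```

```text
red_holder T [0.6421 0.0996] 1.07
red_holder S [0.6385 0.0987] 1.18
blue_holder T [ 0.6251 -0.2542] 1.06
blue_holder S [ 0.6226 -0.2557] 1.21
coaster T [ 0.3801 -0.273 ] 1.03
coaster S [ 0.3778 -0.2746] 1.08
red_cap T [ 0.4779 -0.1131] 1.26
red_cap S [ 0.4759 -0.1156] 1.29
blue_cap T [ 0.51   -0.4089] 1.12
blue_cap S [ 0.5082 -0.4129] 1.35
yel_cap T [0.5006 0.4021] 1.28
yel_cap S [0.4975 0.4021] 3.54
purple T [ 0.3986 -0.0669] 1.05
purple S [ 0.3961 -0.0678] 1.23
meter T [0.4597 0.1063 2.3156] 1.08
cradle T [0.3777 0.2956 2.2652] 0.99
```

View pics/segT.png

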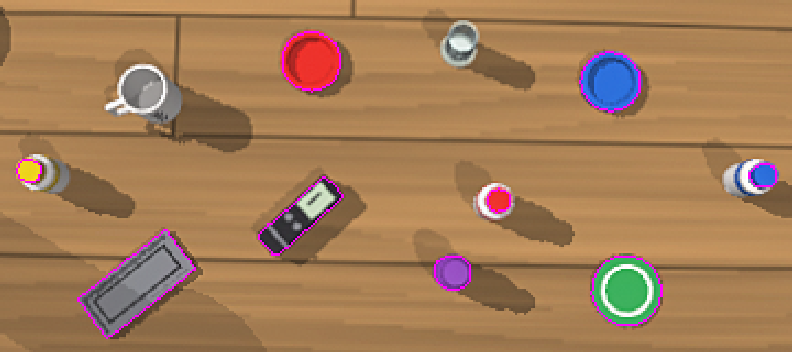

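View pics/bkT2.png

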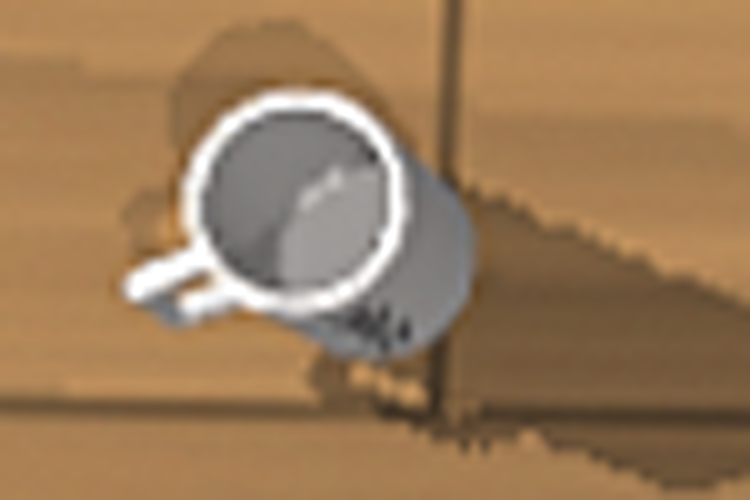

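```bash
python3 - <<'E'
from seg import *
T=bot.camera("top"); S=bot.camera("side")
c=ray(T,(204.1,169.4),.085); hd=ray(T,(188,178.3),.074); print(c,hd,hd-c,np.degrees(np.arctan2(*(hd-c)[1::-1])),np.linalg.norm((hd-c)[:2]))
# side check: project cylinder
B=rings([(.027,0),(.027,.085)])
for n,p in(("T",T),("S",S)):
    r=bot.regions_of(p,"beaker_c")[0]; im=p["image"].copy()
    q=proj(p,B+[c[0],c[1],0])
    for u,v in q: cv2.circle(im,(int(round(u*1)),int(round(v))),0,(255,0,0),-1)
    ang=np.arctan2(*(hd-c)[1::-1]); 
    for z in(.018,.074):
        u,v=proj(p,[c[0]+.052*np.cos(ang),c[1]+.052*np.sin(ang),z])[0]; cv2.circle(im,(int(round(u)),int(round(v))),1,(0,255,0),-1)
    m=q.mean(0).astype(int); k=im[m[1]-35:m[1]+35,m[0]-40:m[0]+40,::-1]
    cv2.imwrite(f"pics/bkfit{n}.png",cv2.resize(k,None,fx=6,fy=6,interpolation=cv2.INTER_NEAREST))
E
python3 -c "
import cv2,numpy as np
cv2.imwrite('pics/bkfit.png',np.hstack([cv2.resize(cv2.imread(f'pics/bkfit{n}.png'),(400,350)) for n in 'TS']))"
```

```text
[0.59340391 0.27839164 0.085     ] [0.57274514 0.31976927 0.074     ] [-0.02065878  0.04137763 -0.011     ] 116.53176540123434 0.046248173481234216
```

View pics/bkfit.png

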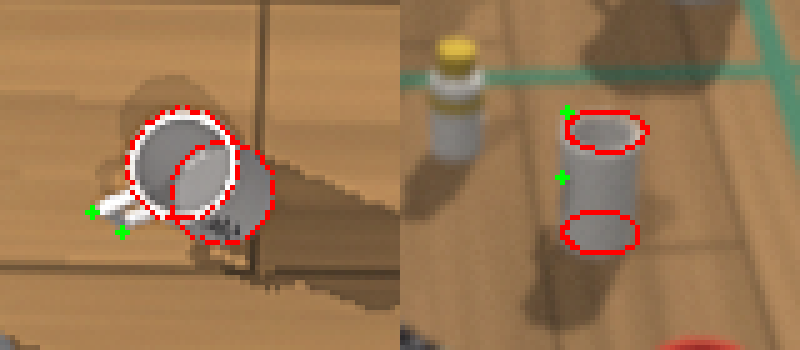

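```bash
cat > go.py <<'E'
import sys,numpy as np
from workcell import bot
# usage: go.py x y z yaw(optional)
o=bot.get_obs(); p=o["ee_pos"]; yaw=o["tcp_rot"][2]
x,y,z=map(float,sys.argv[1:4]); ty=float(sys.argv[4]) if len(sys.argv)>4 else yaw
c,s=np.cos(np.radians(yaw)),np.sin(np.radians(yaw))
R=np.array([[c,s,0],[s,-c,0],[0,0,-1]])
d=R.T@(np.array([x,y,z])-p)/.04
dy=(ty-yaw+90)%180-90
print("t",o["time"],"pos",p.round(4),o["tcp_rot"].round(2),"q",o["q"].round(1),"F",o["wrist_force"].round(1),"open",round(o["opening"],4))
print("xyz",d.round(3),"wz",round(-np.radians(dy),3),"rows",np.linalg.norm(d)*.04/.05,abs(dy)/8.59)
E
python3 go.py .4585 .1055 .12 132.7
```

```text
t 1.6 pos [0.2455 0.4921 0.2313] [-180.     -0.    153.48] q [63.5  5.  10.1 95.1  0.  90. ] F [-0.3 -0.6 -0.4] open 0.0852
xyz [-9.079 -6.272  2.782] wz 0.363 rows 9.104231649186309 2.4193261829584083
```

>>> step_arm(dr=[[0,0,0.09],[0,0,0.18],[0,0,0.27],[0,0,0.363],[0,0,0.363],[0,0,0.363],[0,0,0.363],[0,0,0.363]], xyz=[[-1.0,-0.7,0.3],[-2.0,-1.4,0.6],[-3.1,-2.1,0.9],[-4.1,-2.8,1.2],[-5.1,-3.5,1.5],[-6.1,-4.2,1.8],[-7.1,-4.9,2.1],[-8.0,-5.6,2.4]], gripper=[1,1,1,1,1,1,1,1], squeeze=40)

```text
time: 2.4
ee_pos: [0.4316, 0.1491, 0.1357]
tcp_rot: [179.9, 0.0, 132.7]
wrist_force: [0.5, 1.3, 0.3]
opening: 0.0856
```

```bash
python3 go.py .4585 .1055 .12 132.7
```

```text
t 2.4 pos [0.4316 0.1491 0.1357] [1.7994e+02 2.0000e-02 1.3269e+02] q [ 19.1  -8.7 -13.8  84.8   0.   66.4] F [0.5 1.3 0.3] open 0.0856
xyz [-1.256 -0.244  0.393] wz -0.0 rows 1.071036343962724 0.0006104051116931847
```

>>> step_arm(dr=[[0,0,0],[0,0,0],[0,0,0],[0,0,0],[0,0,0],[0,0,0],[0,0,0],[0,0,0]], xyz=[[-0.6,-0.1,0.2],[-1.25,-0.24,0.4],[-1.25,-0.24,0.4],[-1.25,-0.24,0.4],[-1.25,-0.24,0.4],[-1.25,-0.24,0.4],[-1.25,-0.24,0.4],[-1.25,-0.24,0.4]], gripper=[1,1,1,1,1,1,1,1])

```text
time: 3.2
ee_pos: [0.4576, 0.1081, 0.1201]
tcp_rot: [180.0, 0.0, 132.7]
wrist_force: [-0.5, 0.2, -0.7]
opening: 0.0855
```

```bash
python3 go.py .4585 .1055 .008 132.7; cat > w.py <<'E'
import sys
from seg import *
p=bot.camera(sys.argv[2] if len(sys.argv)>2 else "wrist"); im=p["image"].copy()
cv2.imwrite(f"pics/{sys.argv[1]}.png",im[:,:,::-1])
E
python3 w.py w1; python3 - <<'E'
from seg import *
p=bot.camera("wrist")
for d in bot.regions_of(p,"meter_c")[:2]:
    print(d["p"],d["box"])
    print(fit2(p,d["region"],M["meter"],(.4585,.1055,-.826),True))
E
```

```text
t 3.2 pos [0.4576 0.1081 0.1201] [1.7998e+02 1.0000e-02 1.3274e+02] q [ 13.3  -6.7 -13.8  82.9   0.   60.6] F [-0.5  0.2 -0.7] open 0.0855
xyz [-0.063 -0.028  2.802] wz 0.001 rows 2.242102792502208 0.004565234753504313
0.58 [321.1, 201.9, 48.1, 133.4]
(array([ 0.45850588,  0.10610575, -0.81932556]), 1.0306424993443297)
```

View pics/w1.png

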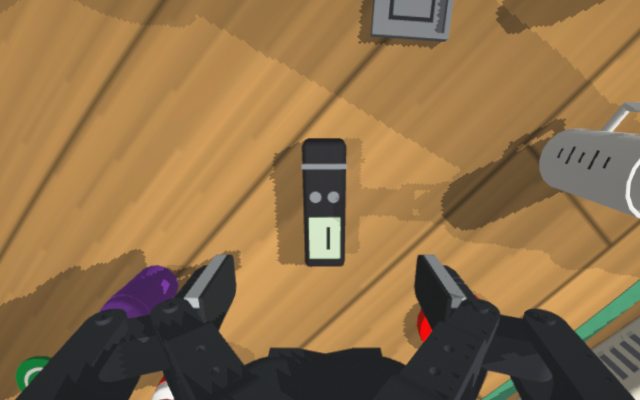

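>>> step_arm(dr=[[0,0,0],[0,0,0],[0,0,0],[0,0,0],[0,0,0],[0,0,0],[0,0,0],[0,0,0]], xyz=[[-0.06,-0.03,0.6],[-0.06,-0.03,1.2],[-0.06,-0.03,1.6],[-0.06,-0.03,1.8],[-0.06,-0.03,1.8],[-0.06,-0.03,1.8],[-0.06,-0.03,1.8],[-0.06,-0.03,1.8]], gripper=[1,1,1,1,1,1,1,1])

```text
time: 4.15
ee_pos: [0.459, 0.1052, 0.0487]
tcp_rot: [179.9, 0.0, 132.7]
wrist_force: [-0.3, 0.6, 0.3]
opening: 0.0856
```

```bash
python3 go.py .4585 .1058 .008 132.9
```

```text
t 4.15 pos [0.459  0.1052 0.0487] [1.7993e+02 4.0000e-02 1.3269e+02] q [ 12.9  -5.5 -20.6  74.8   0.   60.2] F [-0.3  0.6  0.3] open 0.0856
xyz [0.02  0.002 1.018] wz -0.004 rows 0.8149054979626874 0.02493001833009129
```

>>> step_arm(dr=[[0,0,0],[0,0,0],[0,0,0],[0,0,0],[0,0,0],[0,0,0],[0,0,0],[0,0,0]], xyz=[[0.02,0,0.4],[0.02,0,0.8],[0.02,0,1.02],[0.02,0,1.02],[0.02,0,1.02],[0.02,0,1.02],[0.02,0,1.02],[0.02,0,1.02]], gripper=[1,1,1,1,0,0,0,0], squeeze=40)

```text
time: 4.95
ee_pos: [0.4584, 0.1057, 0.0078]
tcp_rot: [179.9, 0.0, 132.7]
wrist_force: [-0.1, -1.3, -1.5]
opening: 0.0331
```

>>> step_arm(dr=[[0,0,0],[0,0,0],[0,0,0],[0,0,0],[0,0,0],[0,0,0],[0,0,0],[0,0,0]], xyz=[[0,0,0],[0,0,0],[0,0,0],[0,0,-0.1],[0,0,-0.4],[0,0,-0.8],[0,0,-1.2],[0,0,-1.2]], gripper=[0,0,0,0,0,0,0,0])

```text
time: 5.75
ee_pos: [0.4592, 0.1059, 0.0576]
tcp_rot: [179.8, 0.1, 132.7]
wrist_force: [0.3, 0.3, -1.5]
opening: 0.0333
```

```bash
python3 go.py .3765 .2948 .06 129.8; python3 w.py w2; python3 w.py s2 side
```

```text
t 5.75 pos [0.4592 0.1059 0.0576] [1.7983e+02 1.0000e-01 1.3269e+02] q [ 13.   -5.8 -19.8  75.7   0.   60.3] F [ 0.3  0.3 -1.5] open 0.0333
xyz [ 4.872  1.682 -0.059] wz 0.05 rows 4.123982298139495 0.33586809187974553
```

View pics/w2.png

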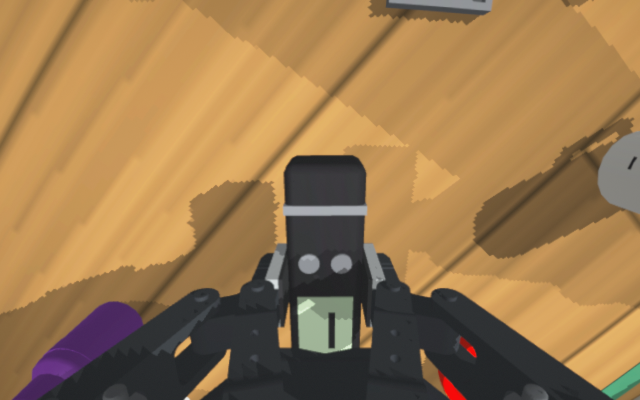

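>>> step_arm(dr=[[0,0,0.01],[0,0,0.02],[0,0,0.03],[0,0,0.05],[0,0,0.05],[0,0,0.05],[0,0,0.05],[0,0,0.05]], xyz=[[0.4,0.2,-0.3],[1.2,0.4,-0.6],[2.0,0.7,-1.0],[2.6,0.9,-1.2],[2.6,0.9,-1.2],[2.6,0.9,-1.2],[2.6,0.9,-1.2],[2.6,0.9,-1.2]], gripper=[0,0,0,0,0,0,0,0])

```text
time: 6.65
ee_pos: [0.4139, 0.2057, 0.1024]
tcp_rot: [-179.9, -0.0, 129.8]
wrist_force: [0.1, -0.3, -1.4]
opening: 0.0331
```

```bash
python3 go.py .3765 .2948 .06 129.8; python3 w.py w3;  python3 - <<'E'
from seg import *
p=bot.camera("wrist")
for d in bot.regions_of(p,"cradle")[:2]:
    print(d["p"],d["box"])
    print(fit2(p,d["region"],M["cradle"],(.3765,.2948,-.876),True))
    cv2.imwrite("pics/creg.png",(p["image"]//2+(d["region"][...,None]*100).astype(np.uint8))[:,:,::-1])
E
```

```text
t 6.65 pos [0.4139 0.2057 0.1024] [-1.7993e+02 -1.0000e-02  1.2976e+02] q [ 26.4  -7.6 -16.5  81.2  -0.   76.7] F [ 0.1 -0.3 -1.4] open 0.0331
xyz [2.311 0.707 1.059] wz -0.001 rows 2.1107223277147806 0.004335265562613861
```

View pics/w3.png

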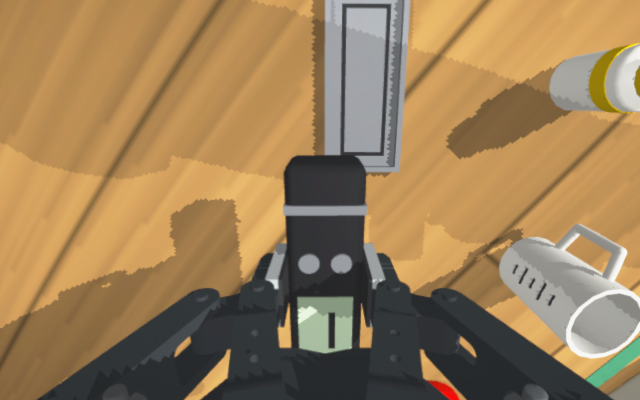

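```bash
python3 - <<'E'
from seg import *
p=bot.camera("wrist"); im=p["image"].copy()
for (x,y,yw,col) in((.3765,.2948,-.876,(255,0,0)),):
    for L,W,z in((.130,.058,.009),(.122,.05,.009)):
        q=boxp(L,W,z,z)[[0,2,6,4]]@Rot.from_euler('z',yw).as_matrix().T+[x,y,0]
        q=np.vstack([q[i]+(q[(i+1)%4]-q[i])*t for i in range(4) for t in np.linspace(0,1,40)])
        for u,v in proj(p,q):
            if 0<=u<639 and 0<=v<399: im[int(round(v)),int(round(u))]=col
cv2.imwrite("pics/crov.png",cv2.resize(im[0:200,270:450,::-1],None,fx=3,fy=3,interpolation=cv2.INTER_NEAREST))
E
```

```text
(no output)
```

View pics/crov.png

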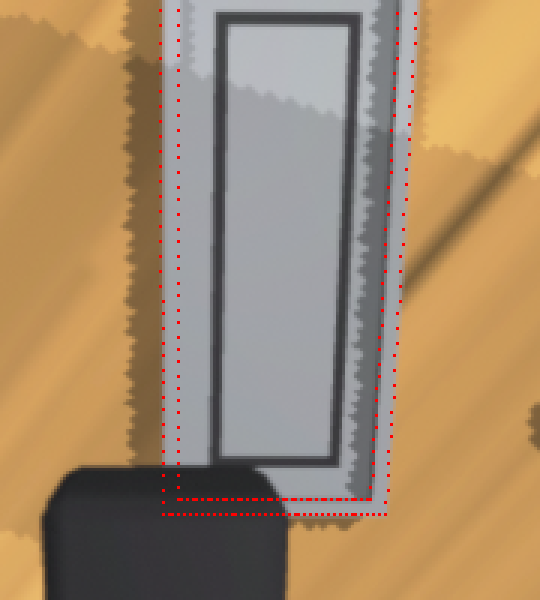

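>>> step_arm(dr=[[0,0,0],[0,0,0],[0,0,0],[0,0,0],[0,0,0],[0,0,0],[0,0,0],[0,0,0]], xyz=[[0.8,0.25,0.2],[1.6,0.5,0.5],[2.3,0.7,1.0],[2.31,0.71,1.1],[2.31,0.71,1.1],[2.31,0.71,1.1],[2.31,0.71,1.1],[2.31,0.71,1.1]], gripper=[0,0,0,0,0,0,0,0])

```text
time: 7.65
ee_pos: [0.3772, 0.2952, 0.0598]
tcp_rot: [179.9, 0.0, 129.7]
wrist_force: [0.2, -0.0, -1.4]
opening: 0.033
```

```bash
python3 go.py .3765 .2948 .0125 129.8; python3 w.py s3 side; python3 w.py t3 top
```

```text
t 7.65 pos [0.3772 0.2952 0.0598] [1.7994e+02 1.0000e-02 1.2975e+02] q [ 38.1  -4.6 -18.5  76.   -0.   88.3] F [ 0.2 -0.  -1.4] open 0.033
xyz [ 0.003 -0.02   1.182] wz -0.001 rows 0.9454338259402051 0.005867414135123364
```

>>> step_arm(dr=[[0,0,0],[0,0,0],[0,0,0],[0,0,0],[0,0,0],[0,0,0],[0,0,0],[0,0,0]], xyz=[[0,-0.02,0.3],[0,-0.02,0.6],[0,-0.02,0.9],[0,-0.02,1.05],[0,-0.02,1.12],[0,-0.02,1.18],[0,-0.02,1.18],[0,-0.02,1.18]], gripper=[0,0,0,0,0,0,0,0])

```text
time: 8.55
ee_pos: [0.3761, 0.2953, 0.0122]
tcp_rot: [180.0, 0.0, 129.8]
wrist_force: [1.1, -0.3, -1.2]
opening: 0.0331
```

>>> step_arm(dr=[[0,0,0],[0,0,0],[0,0,0],[0,0,0],[0,0,0],[0,0,0],[0,0,0],[0,0,0]], xyz=[[0,0,0],[0,0,0],[0,0,0],[0,0,-0.2],[0,0,-0.8],[0,0,-1.6],[0,0,-2.4],[0,0,-3.2]], gripper=[0.6,0.7,0.7,0.7,0.7,1,1,1])

```text
time: 9.35
ee_pos: [0.3758, 0.295, 0.1419]
tcp_rot: [180.0, 0.0, 129.8]
wrist_force: [0.2, 1.3, 0.1]
opening: 0.0852
```

```bash
python3 go.py .5925 .2775 .17 116.5; python3 w.py w4;python3 w.py t4 top
```

```text
t 9.35 pos [0.3758 0.295  0.1419] [179.97   0.   129.82] q [ 38.1  -5.8 -10.5  85.2   0.   88.3] F [0.2 1.3 0.1] open 0.0852
xyz [-3.806  3.88  -0.704] wz 0.232 rows 4.384161461855494 1.5506236685917265
```

View pics/w4.png

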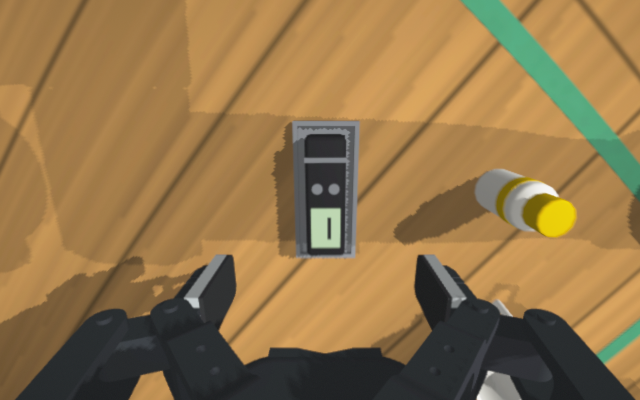

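>>> step_arm(dr=[[0,0,0.06],[0,0,0.12],[0,0,0.18],[0,0,0.232],[0,0,0.232],[0,0,0.232],[0,0,0.232],[0,0,0.232]], xyz=[[-0.6,0.6,-0.4],[-1.4,1.4,-0.7],[-2.2,2.2,-0.7],[-3.0,3.1,-0.7],[-3.8,3.88,-0.7],[-3.8,3.88,-0.7],[-3.8,3.88,-0.7],[-3.8,3.88,-0.7]], gripper=[1,1,1,1,1,1,1,1])

```text
time: 10.25
ee_pos: [0.5917, 0.2779, 0.1681]
tcp_rot: [-180.0, -0.0, 116.6]
wrist_force: [0.4, -0.4, 0.1]
opening: 0.0854
```

```bash
python3 go.py .5925 .2775 .03 116.5; python3 w.py w5; python3 - <<'E'
from seg import *
p=bot.camera("wrist"); im=p["image"].copy()
o=[.5925,.2775,0]
ang=np.radians(116.5)
for q in (rings([(.027,0),(.027,.085)])+o, np.array([[o[0]+.052*np.cos(ang),o[1]+.052*np.sin(ang),z] for z in np.linspace(.018,.074,20)])):
    for u,v in proj(p,q):
        if 0<=u<639 and 0<=v<399: cv2.circle(im,(int(u),int(v)),1,(255,0,0),-1)
cv2.imwrite("pics/w5o.png",im[:,:,::-1])
E
```

```text
t 10.25 pos [0.5917 0.2779 0.1681] [-1.7999e+02 -1.0000e-02  1.1655e+02] q [25.2 18.8 19.2 90.4  0.  88.6] F [ 0.4 -0.4  0.1] open 0.0854
xyz [-0.018  0.015  3.453] wz 0.001 rows 2.762662522569841 0.005891094920916345
```

View pics/w5o.png

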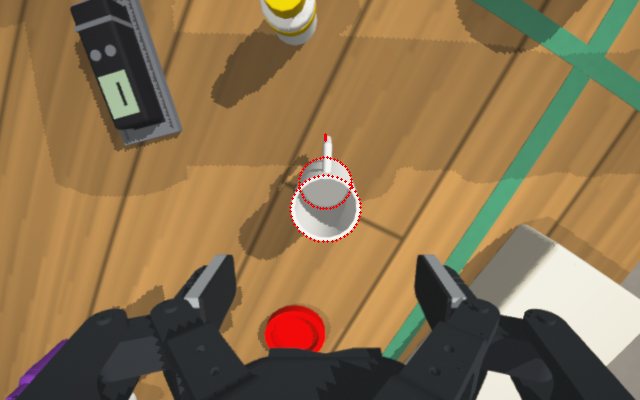

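>>> step_arm(dr=[[0,0,0],[0,0,0],[0,0,0],[0,0,0],[0,0,0],[0,0,0],[0,0,0],[0,0,0]], xyz=[[-0.02,0.02,0.7],[-0.02,0.02,1.4],[-0.02,0.02,2.1],[-0.02,0.02,2.8],[-0.02,0.02,3.3],[-0.02,0.02,3.4],[-0.02,0.02,3.4],[-0.02,0.02,3.4]], gripper=[1,1,1,1,1,1,1,1], squeeze=30)

```text
time: 11.15
ee_pos: [0.5939, 0.2779, 0.0339]
tcp_rot: [179.9, 0.0, 116.6]
wrist_force: [0.3, -0.5, -0.1]
opening: 0.0854
```

>>> step_arm(dr=[[0,0,0],[0,0,0],[0,0,0],[0,0,0],[0,0,0],[0,0,0],[0,0,0],[0,0,0]], xyz=[[0,0,0],[0,0,0],[0,0,0],[0,0,0],[0,0,0],[0,0,-0.1],[0,0,-0.4],[0,0,-0.8]], gripper=[0,0,0,0,0,0,0,0])

```text
time: 11.95
ee_pos: [0.5931, 0.2772, 0.0642]
tcp_rot: [-179.9, -0.0, 116.5]
wrist_force: [0.0, 0.7, -0.7]
opening: 0.0525
```

```bash
python3 go.py .379 -.274 .17; python3 w.py w6
```

```text
t 11.95 pos [0.5931 0.2772 0.0642] [-179.91   -0.    116.52] q [25.  19.3  8.4 79.2 -0.  88.5] F [ 0.   0.7 -0.7] open 0.0525
xyz [ -9.939 -10.942  -2.646] wz -0.0 rows 12.01374126190926 0.0
```

View pics/w6.png

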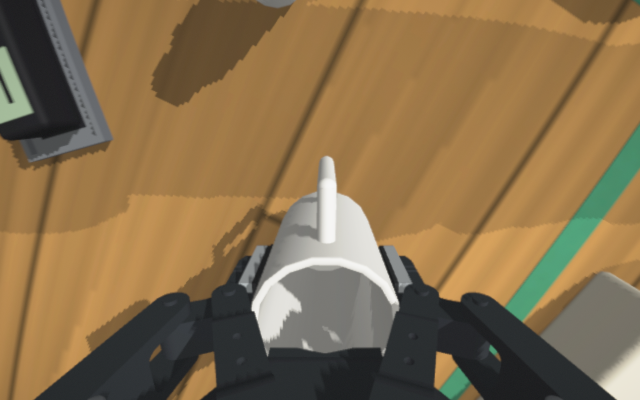

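>>> step_arm(dr=[[0,0,0],[0,0,0],[0,0,0],[0,0,0],[0,0,0],[0,0,0],[0,0,0],[0,0,0]], xyz=[[0,0,-0.8],[0,0,-1.7],[-0.3,-0.3,-2.5],[-1.0,-1.1,-2.7],[-1.7,-1.9,-2.7],[-2.5,-2.7,-2.7],[-3.2,-3.5,-2.7],[-4.0,-4.4,-2.7]], gripper=[0,0,0,0,0,0,0,0])

```text
time: 12.8
ee_pos: [0.507, 0.0545, 0.1729]
tcp_rot: [179.9, 0.0, 116.6]
wrist_force: [0.3, -1.1, 0.3]
opening: 0.0524
```

>>> step_arm(dr=[[0,0,0],[0,0,0],[0,0,0],[0,0,0],[0,0,0],[0,0,0],[0,0,0],[0,0,0]], xyz=[[-0.7,-0.8,0],[-1.5,-1.6,0],[-2.2,-2.4,0],[-3.0,-3.3,0],[-3.7,-4.1,0],[-4.5,-4.9,0],[-5.2,-5.7,0],[-5.9,-6.5,0]], gripper=[0,0,0,0,0,0,0,0])

```text
time: 13.6
ee_pos: [0.3795, -0.2733, 0.1731]
tcp_rot: [179.9, 0.1, 116.5]
wrist_force: [1.7, -0.5, -0.8]
opening: 0.0525
```

```bash
python3 go.py .379 -.274 .10; python3 w.py w7
```

```text
t 13.6 pos [ 0.3795 -0.2733  0.1731] [1.7995e+02 1.0000e-01 1.1652e+02] q [-35.8  -7.2  -8.3  88.7   0.   27.7] F [ 1.7 -0.5 -0.8] open 0.0525
xyz [-0.009 -0.019  1.828] wz -0.0 rows 1.4622907128841367 0.0
```

View pics/w7.png

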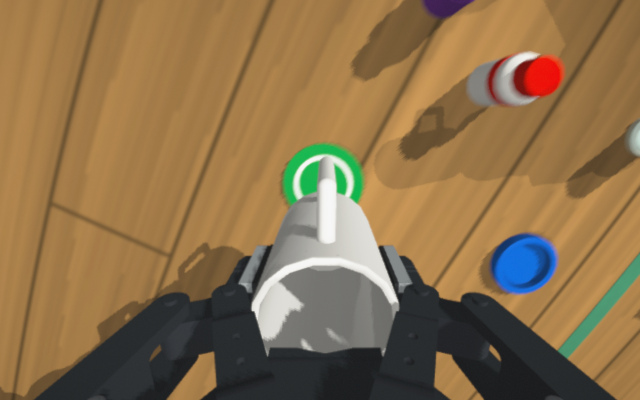

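```bash
python3 - <<'E'
from seg import *
p=bot.camera("wrist"); im=p["image"].copy()
for u,v in proj(p,rings([(.042,.005),(.03,.005)])+[.379,-.274,0]): cv2.circle(im,(int(u),int(v)),0,(255,0,0),-1)
for u,v in proj(p,rings([(.036,.014)])+[.624,-.255,0]): cv2.circle(im,(int(u),int(v)),0,(255,0,0),-1)
for u,v in proj(p,M["bottle"]+[.477,-.1145,0]): cv2.circle(im,(int(u),int(v)),0,(0,255,0),-1)
cv2.imwrite("pics/w7o.png",cv2.resize(im[0:300,240:640,::-1],None,fx=2,fy=2))
E
```

```text
(no output)
```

View pics/w7o.png

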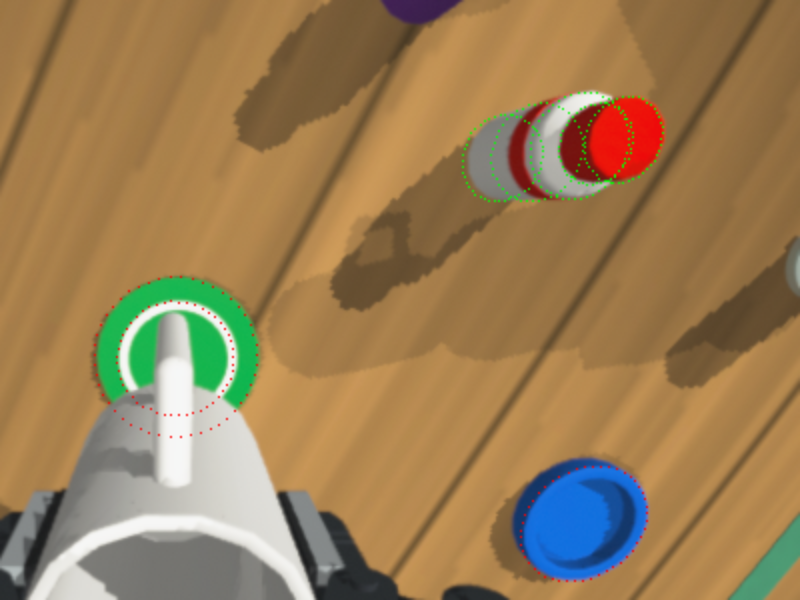

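>>> step_arm(dr=[[0,0,0],[0,0,0],[0,0,0],[0,0,0],[0,0,0],[0,0,0],[0,0,0],[0,0,0]], xyz=[[0,0,0.6],[0,0,1.3],[0,0,2.0],[0,0,2.6],[0,0,3.0],[0,0,3.2],[0,0,3.3],[0,0,3.3]], gripper=[0,0,0,0,0,0,0,0])

```text
time: 14.5
ee_pos: [0.3806, -0.2716, 0.0404]
tcp_rot: [180.0, 0.0, 116.5]
wrist_force: [-0.5, 0.0, -0.9]
opening: 0.0523
```

```bash
python3 go.py .379 -.274 .04
```

```text
t 14.5 pos [ 0.3806 -0.2716  0.0404] [1.7998e+02 3.0000e-02 1.1654e+02] q [-35.5  -5.6 -21.6  74.    0.   27.9] F [-0.5  0.  -0.9] open 0.0523
xyz [-0.036 -0.063  0.01 ] wz -0.0 rows 0.0582461496746235 0.0
```

Within 3 mm; correct slightly, lower 1 mm, then release and rise.

>>> step_arm(dr=[[0,0,0],[0,0,0],[0,0,0],[0,0,0],[0,0,0],[0,0,0],[0,0,0],[0,0,0]], xyz=[[-0.03,-0.05,0],[-0.03,-0.05,0.02],[-0.03,-0.05,0.02],[-0.03,-0.05,0.02],[-0.03,-0.05,0.02],[-0.03,-0.05,0.02],[-0.03,-0.05,0.02],[-0.03,-0.05,0.02]], gripper=[0,0,0,1,1,1,1,1])

```text
time: 15.3
ee_pos: [0.379, -0.2736, 0.0391]
tcp_rot: [-180.0, 0.0, 116.5]
wrist_force: [-0.5, 0.1, -0.0]
opening: 0.0856
```

>>> step_arm(dr=[[0,0,0],[0,0,0],[0,0,0],[0,0,0],[0,0,0],[0,0,0],[0,0,0],[0,0,0]], xyz=[[0,0,-0.2],[0,0,-0.8],[0,0,-1.6],[0,0,-2.4],[0,0,-3.0],[0,0,-3.4],[0,0,-3.4],[0,0,-3.4]], gripper=[1,1,1,1,1,1,1,1])

```text
time: 16.1
ee_pos: [0.3791, -0.2736, 0.1749]
tcp_rot: [180.0, 0.0, 116.5]
wrist_force: [-1.0, 0.4, 0.1]
opening: 0.0857
```

```bash
python3 go.py .509 -.411 .14 116.5; python3 w.py w8; python3 w.py t8 top
```

```text
t 16.1 pos [ 0.3791 -0.2736  0.1749] [1.8000e+02 1.0000e-02 1.1653e+02] q [-35.8  -7.1  -8.1  89.    0.   27.6] F [-1.   0.4  0.1] open 0.0857
xyz [-4.524  1.372  0.873] wz 0.001 rows 3.8456631226362674 0.0033752430813869454
```

View pics/w8.png

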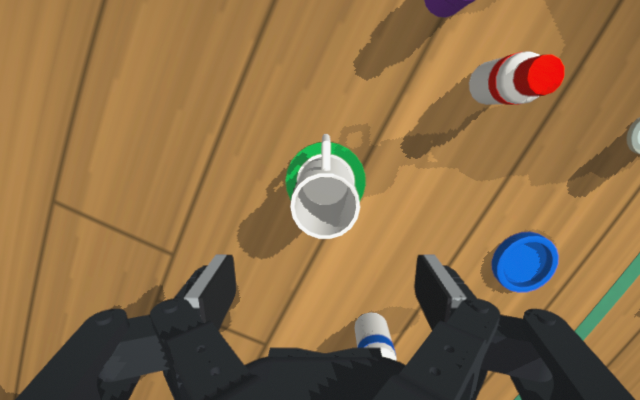

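>>> step_arm(dr=[[0,0,0],[0,0,0],[0,0,0],[0,0,0],[0,0,0],[0,0,0],[0,0,0],[0,0,0]], xyz=[[-0.8,0.3,0],[-1.8,0.6,0.2],[-2.8,0.9,0.4],[-3.8,1.2,0.6],[-4.52,1.37,0.8],[-4.52,1.37,0.87],[-4.52,1.37,0.87],[-4.52,1.37,0.87]], gripper=[1,1,1,1,1,1,1,1])

```text
time: 17.0
ee_pos: [0.5083, -0.4103, 0.1401]
tcp_rot: [-180.0, -0.1, 116.5]
wrist_force: [-0.1, 0.2, 0.3]
opening: 0.0855
```

```bash
python3 go.py .509 -.411 .03 116.5; python3 - <<'E'
from seg import *
p=bot.camera("wrist"); im=p["image"].copy()
for u,v in proj(p,M["bottle"]+[.509,-.411,0]): cv2.circle(im,(int(u),int(v)),0,(255,0,0),-1)
cv2.imwrite("pics/w9o.png",im[:,:,::-1])
E
```

```text
t 17.0 pos [ 0.5083 -0.4103  0.1401] [-1.7998e+02 -5.0000e-02  1.1654e+02] q [-38.9  18.6  15.8  87.3   0.   24.6] F [-0.1  0.2  0.3] open 0.0855
xyz [-0.025  0.008  2.752] wz 0.001 rows 2.2017122637578175 0.004097104343429559
```

View pics/w9o.png

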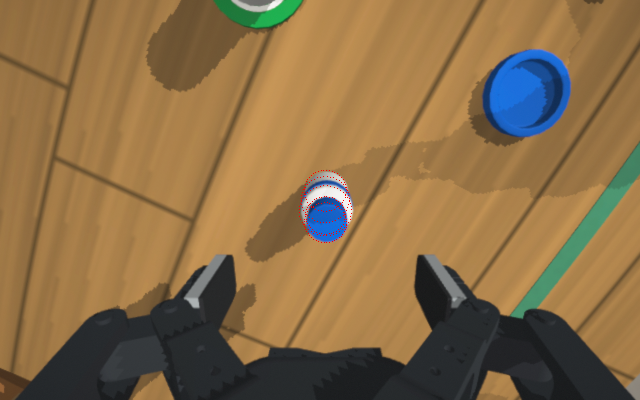

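Overlay fits the blue bottle. Lower and grasp.

>>> step_arm(dr=[[0,0,0],[0,0,0],[0,0,0],[0,0,0],[0,0,0],[0,0,0],[0,0,0],[0,0,0]], xyz=[[-0.02,0.01,0.6],[-0.02,0.01,1.3],[-0.02,0.01,2.0],[-0.02,0.01,2.5],[-0.02,0.01,2.75],[-0.02,0.01,2.75],[-0.02,0.01,2.75],[-0.02,0.01,2.75]], gripper=[1,1,1,1,1,1,1,1], squeeze=40)

```text
time: 17.85
ee_pos: [0.5102, -0.4119, 0.0321]
tcp_rot: [179.9, 0.1, 116.5]
wrist_force: [-0.4, -0.5, -0.1]
opening: 0.0852
```

>>> step_arm(dr=[[0,0,0],[0,0,0],[0,0,0],[0,0,0],[0,0,0],[0,0,0],[0,0,0],[0,0,0]], xyz=[[0,0,0],[0,0,0],[0,0,0],[0,0,0],[0,0,0],[0,0,0],[0,0,-0.4],[0,0,-1.0]], gripper=[0,0,0,0,0,0,0,0])

```text
time: 18.65
ee_pos: [0.5086, -0.4106, 0.0695]
tcp_rot: [-179.9, -0.2, 116.5]
wrist_force: [-0.0, -1.3, -0.2]
opening: 0.0391
```

```bash
python3 go.py .624 -.255 .15; python3 w.py w10
```

```text
t 18.65 pos [ 0.5086 -0.4106  0.0695] [-179.92   -0.19  116.53] q [-38.9  19.2   8.9  79.8   0.   24.6] F [-0.  -1.3 -0.2] open 0.0391
xyz [ 2.192  4.319 -2.012] wz -0.0 rows 4.196060351239785 0.0
```

View pics/w10.png

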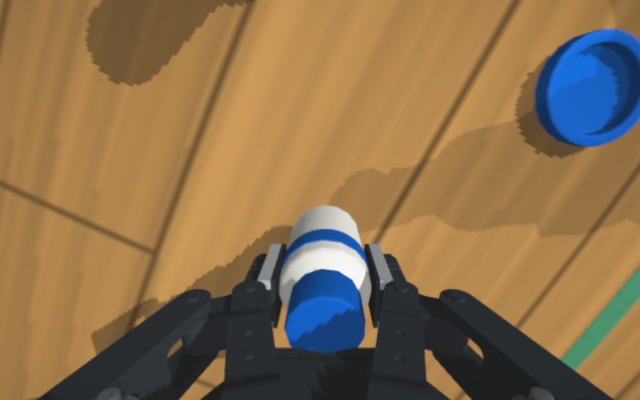

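>>> step_arm(dr=[[0,0,0],[0,0,0],[0,0,0],[0,0,0],[0,0,0],[0,0,0],[0,0,0],[0,0,0]], xyz=[[0.2,0.4,-0.7],[0.6,1.2,-1.0],[1.1,2.1,-1.0],[1.5,3.0,-1.0],[1.9,3.8,-1.0],[2.19,4.32,-1.0],[2.19,4.32,-1.0],[2.19,4.32,-1.0]], gripper=[0,0,0,0,0,0,0,0])

```text
time: 19.5
ee_pos: [0.6251, -0.2556, 0.1106]
tcp_rot: [-180.0, 0.0, 116.6]
wrist_force: [0.6, 0.7, -0.1]
opening: 0.0393
```

```bash
python3 go.py .624 -.255 .036
```

```text
t 19.5 pos [ 0.6251 -0.2556  0.1106] [-179.99    0.    116.59] q [-22.2  21.7  16.6  84.9  -0.   41.2] F [ 0.6  0.7 -0.1] open 0.0393
xyz [ 0.025 -0.019  1.864] wz -0.0 rows 1.4912877868409375 0.0
```

>>> step_arm(dr=[[0,0,0],[0,0,0],[0,0,0],[0,0,0],[0,0,0],[0,0,0],[0,0,0],[0,0,0]], xyz=[[0.02,-0.02,0.5],[0.02,-0.02,1.0],[0.02,-0.02,1.4],[0.02,-0.02,1.7],[0.02,-0.02,1.84],[0.02,-0.02,1.84],[0.02,-0.02,1.84],[0.02,-0.02,1.84]], gripper=[0,0,0,0,0,0,0,0])

```text
time: 20.3
ee_pos: [0.6245, -0.2557, 0.0377]
tcp_rot: [179.9, 0.1, 116.5]
wrist_force: [0.2, -0.7, 0.4]
opening: 0.0392
```

```bash
python3 go.py .624 -.255 .036; python3 w.py s11 side; python3 -c "
import cv2;i=cv2.imread('pics/s11.png');cv2.imwrite('pics/s11c.png',cv2.resize(i[200:360,260:460],None,fx=3.5,fy=3.5))"
```

```text
t 20.3 pos [ 0.6245 -0.2557  0.0377] [1.7994e+02 6.0000e-02 1.1653e+02] q [-22.3  22.5   9.5  77.   -0.   41.2] F [ 0.2 -0.7  0.4] open 0.0392
xyz [ 0.021 -0.003  0.043] wz -0.0 rows 0.03846859586876221 0.0
```

View pics/s11c.png

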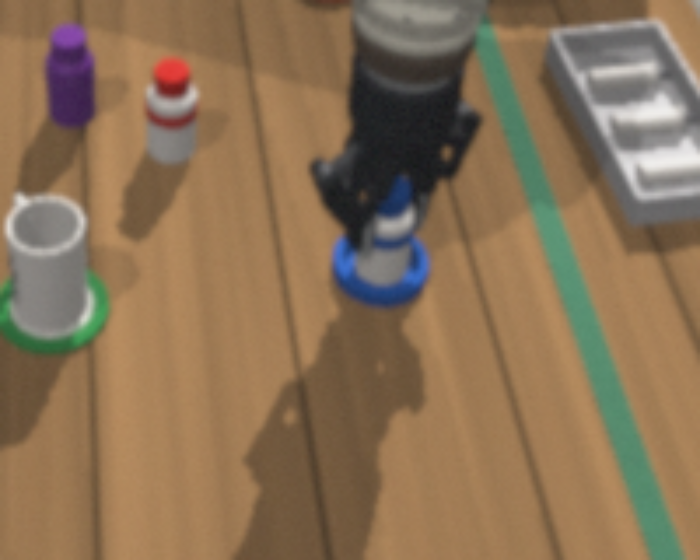

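>>> step_arm(dr=[[0,0,0],[0,0,0],[0,0,0],[0,0,0],[0,0,0],[0,0,0],[0,0,0],[0,0,0]], xyz=[[0.01,0,0.04],[0.01,0,0.04],[0.01,0,0.04],[0.01,0,0.04],[0.01,0,0.04],[0.01,0,0.04],[0.01,0,0.04],[0.01,0,0.04]], gripper=[0,0,1,1,1,1,1,1])

```text
time: 21.15
ee_pos: [0.6238, -0.2551, 0.0351]
tcp_rot: [180.0, 0.0, 116.5]
wrist_force: [0.4, -0.4, 0.2]
opening: 0.0853
```

>>> step_arm(dr=[[0,0,0],[0,0,0],[0,0,0],[0,0,0],[0,0,0],[0,0,0],[0,0,0],[0,0,0]], xyz=[[0,0,-0.2],[0,0,-0.8],[0,0,-1.6],[0,0,-2.4],[0,0,-2.8],[0,0,-2.8],[0,0,-2.8],[0,0,-2.8]], gripper=[1,1,1,1,1,1,1,1])

```text
time: 21.95
ee_pos: [0.6232, -0.2549, 0.1455]
tcp_rot: [-179.9, -0.1, 116.5]
wrist_force: [-0.4, 0.2, 0.3]
opening: 0.0853
```

```bash
python3 go.py .477 -.1145 .145 149.6; python3 w.py w12
```

```text
t 21.95 pos [ 0.6232 -0.2549  0.1455] [-1.7992e+02 -1.0000e-01  1.1653e+02] q [-22.2  21.6  20.3  88.8  -0.   41.2] F [-0.4  0.2  0.3] open 0.0853
xyz [ 4.774 -1.703  0.011] wz -0.577 rows 4.054978971299955 3.8498690506234614
```

View pics/w12.png

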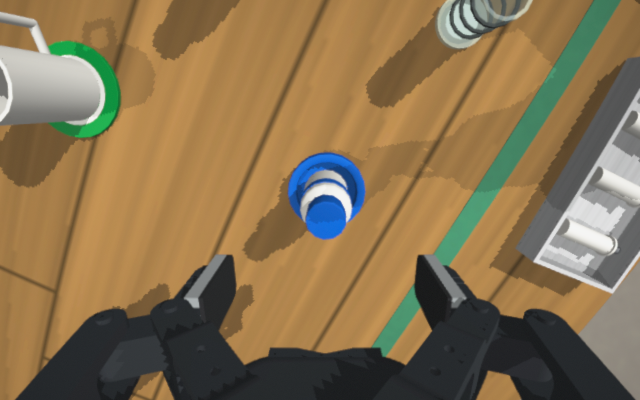

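Blue bottle stands in the blue holder. Now over the red bottle.

>>> step_arm(dr=[[0,0,-0.12],[0,0,-0.24],[0,0,-0.36],[0,0,-0.48],[0,0,-0.577],[0,0,-0.577],[0,0,-0.577],[0,0,-0.577]], xyz=[[0.8,-0.3,0],[1.8,-0.65,0],[2.8,-1.0,0],[3.8,-1.35,0],[4.77,-1.7,0],[4.77,-1.7,0],[4.77,-1.7,0],[4.77,-1.7,0]], gripper=[1,1,1,1,1,1,1,1])

```text
time: 22.8
ee_pos: [0.4781, -0.1152, 0.1467]
tcp_rot: [-180.0, -0.0, 149.5]
wrist_force: [0.6, -0.5, -0.2]
opening: 0.0856
```

```bash
python3 go.py .477 -.1145 .03 149.6; python3 - <<'E'
from seg import *
p=bot.camera("wrist"); im=p["image"].copy()
for u,v in proj(p,M["bottle"]+[.477,-.1145,0]): cv2.circle(im,(int(u),int(v)),0,(0,255,0),-1)
cv2.imwrite("pics/w13o.png",im[:,:,::-1])
E
```

```text
t 22.8 pos [ 0.4781 -0.1152  0.1467] [-1.7999e+02 -1.0000e-02  1.4953e+02] q [-13.5  -3.8  -8.2  85.7  -0.   16.9] F [ 0.6 -0.5 -0.2] open 0.0856
xyz [0.033 0.    2.917] wz -0.001 rows 2.3339257538087677 0.007721171877532564
```

View pics/w13o.png

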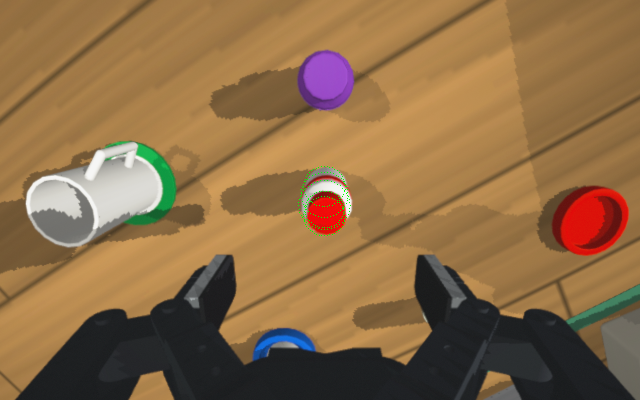

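>>> step_arm(dr=[[0,0,0],[0,0,0],[0,0,0],[0,0,0],[0,0,0],[0,0,0],[0,0,0],[0,0,0]], xyz=[[0.02,0,0.7],[0.02,0,1.4],[0.02,0,2.1],[0.02,0,2.6],[0.02,0,2.9],[0.02,0,2.9],[0.02,0,2.9],[0.02,0,2.9]], gripper=[1,1,1,1,1,1,1,1])

```text
time: 23.65
ee_pos: [0.4779, -0.1147, 0.0323]
tcp_rot: [180.0, 0.1, 149.6]
wrist_force: [-0.1, 0.2, 0.1]
opening: 0.0856
```

>>> step_arm(dr=[[0,0,0],[0,0,0],[0,0,0],[0,0,0],[0,0,0],[0,0,0],[0,0,0],[0,0,0]], xyz=[[0,0,0],[0,0,0],[0,0,0],[0,0,0],[0,0,0],[0,0,0],[0,0,-0.4],[0,0,-1.2]], gripper=[0,0,0,0,0,0,0,0])

```text
time: 24.45
ee_pos: [0.4753, -0.114, 0.0771]
tcp_rot: [-179.9, -0.3, 149.6]
wrist_force: [-0.1, 0.0, -0.9]
opening: 0.0388
```

```bash
python3 go.py .6405 .099 .14; python3 w.py w14
```

```text
t 24.45 pos [ 0.4753 -0.114   0.0771] [-179.92   -0.28  149.59] q [-13.5  -3.3 -15.3  78.2   0.   16.9] F [-0.1  0.  -0.9] open 0.0388
xyz [-0.866  6.683 -1.573] wz -0.0 rows 5.536272610814057 0.0
```

View pics/w14.png

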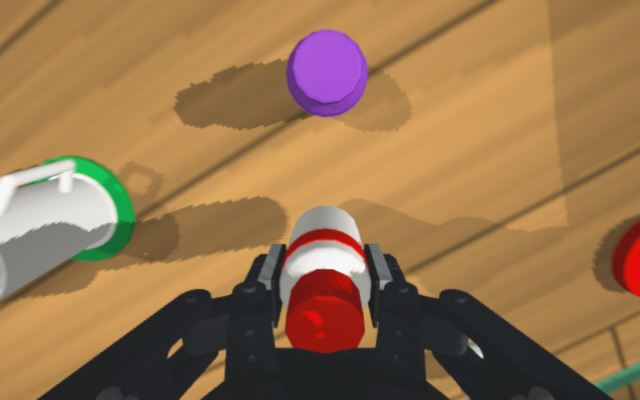

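>>> step_arm(dr=[[0,0,0],[0,0,0],[0,0,0],[0,0,0],[0,0,0],[0,0,0],[0,0,0],[0,0,0]], xyz=[[-0.1,0.6,-0.8],[-0.2,1.6,-1.3],[-0.4,2.7,-1.3],[-0.5,3.8,-1.3],[-0.6,4.9,-1.3],[-0.8,6.0,-1.3],[-0.87,6.68,-1.3],[-0.87,6.68,-1.3]], gripper=[0,0,0,0,0,0,0,0])

```text
time: 25.3
ee_pos: [0.6434, 0.1014, 0.1293]
tcp_rot: [-180.0, -0.1, 149.8]
wrist_force: [0.5, -0.7, 0.2]
opening: 0.0385
```

```bash
python3 go.py .6405 .099 .037; python3 - <<'E'
from seg import *
p=bot.camera("wrist"); im=p["image"].copy()
for u,v in proj(p,rings([(.036,.014),(.028,.014)])+[.6405,.099,0]): cv2.circle(im,(int(u),int(v)),0,(0,255,0),-1)
cv2.imwrite("pics/w15o.png",im[:,:,::-1])
E
```

```text
t 25.3 pos [0.6434 0.1014 0.1293] [-1.7998e+02 -7.0000e-02  1.4976e+02] q [ 8.9 18.3 14.3 86.1  0.  39.2] F [ 0.5 -0.7  0.2] open 0.0385
xyz [ 0.033 -0.089  2.308] wz -0.0 rows 1.84818945595558 0.0
```

View pics/w15o.png

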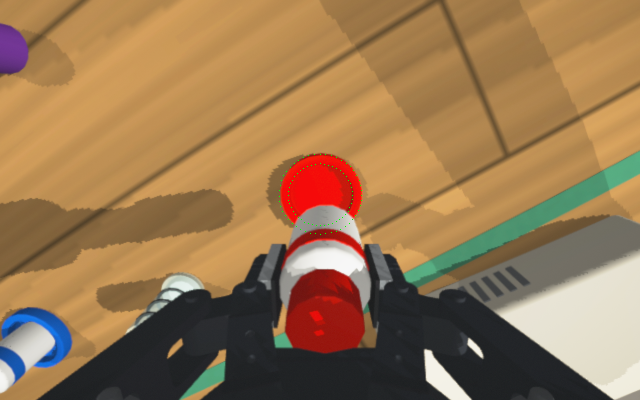

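>>> step_arm(dr=[[0,0,0],[0,0,0],[0,0,0],[0,0,0],[0,0,0],[0,0,0],[0,0,0],[0,0,0]], xyz=[[0.02,-0.04,0.5],[0.02,-0.04,1.0],[0.02,-0.04,1.5],[0.02,-0.04,1.6],[0.02,-0.04,1.6],[0.02,-0.04,1.6],[0.02,-0.04,1.6],[0.02,-0.04,1.6]], gripper=[0,0,0,0,0,0,0,0])

```text
time: 26.15
ee_pos: [0.6413, 0.0974, 0.0681]
tcp_rot: [179.9, 0.1, 149.6]
wrist_force: [-0.1, -0.5, -0.3]
opening: 0.0383
```

```bash
python3 go.py .6405 .099 .036
```

```text
t 26.15 pos [0.6413 0.0974 0.0681] [1.7995e+02 7.0000e-02 1.4958e+02] q [ 8.6 18.3  7.5 79.1 -0.  39.1] F [-0.1 -0.5 -0.3] open 0.0383
xyz [0.036 0.024 0.804] wz -0.0 rows 0.6437738064163193 0.0
```

>>> step_arm(dr=[[0,0,0],[0,0,0],[0,0,0],[0,0,0],[0,0,0],[0,0,0],[0,0,0],[0,0,0]], xyz=[[0.03,0.02,0.3],[0.03,0.02,0.6],[0.03,0.02,0.75],[0.03,0.02,0.8],[0.03,0.02,0.8],[0.03,0.02,0.8],[0.03,0.02,0.8],[0.03,0.02,0.8]], gripper=[0,0,0,0,0,0,0,0])

```text
time: 26.95
ee_pos: [0.6399, 0.0988, 0.0355]
tcp_rot: [180.0, -0.0, 149.6]
wrist_force: [-3.9, -0.5, 9.3]
opening: 0.0387
```

```bash
python3 go.py .6405 .099 .036
```

```text
t 26.95 pos [0.6399 0.0988 0.0355] [ 1.800e+02 -1.000e-02  1.496e+02] q [ 8.8 18.9  4.6 75.8  0.  39.2] F [-3.9 -0.5  9.3] open 0.0387
xyz [-0.01   0.012 -0.012] wz -0.0 rows 0.01582605150487388 0.0
```

>>> step_arm(dr=[[0,0,0],[0,0,0],[0,0,0],[0,0,0],[0,0,0],[0,0,0],[0,0,0],[0,0,0]], xyz=[[0,0,-0.02],[0,0,-0.02],[0,0,-0.02],[0,0,-0.02],[0,0,-0.02],[0,0,-0.02],[0,0,-0.02],[0,0,-0.02]], gripper=[0,0,0,0,0,0,0,0])

```text
time: 27.75
ee_pos: [0.6401, 0.0987, 0.0357]
tcp_rot: [-180.0, -0.0, 149.6]
wrist_force: [0.4, 0.4, -1.1]
opening: 0.039
```

```bash
python3 go.py .6405 .099 .036; python3 w.py s16 side; python3 -c "
import cv2;i=cv2.imread('pics/s16.png');cv2.imwrite('pics/s16c.png',cv2.resize(i[120:240,280:440],None,fx=4.5,fy=4.5))"
```

```text
t 27.75 pos [0.6401 0.0987 0.0357] [-1.7999e+02 -1.0000e-02  1.4959e+02] q [ 8.8 18.9  4.7 75.8 -0.  39.2] F [ 0.4  0.4 -1.1] open 0.039
xyz [-0.004  0.011 -0.009] wz -0.0 rows 0.01147609997476017 0.0
```

View pics/s16c.png

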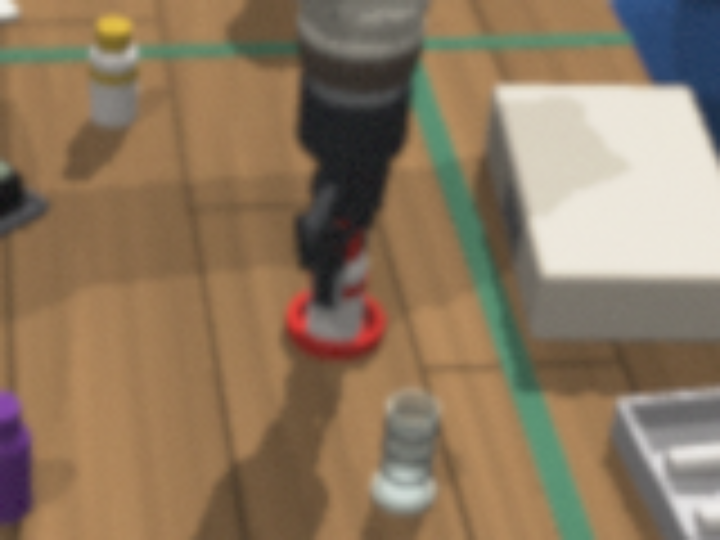

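The bottle sits inside the well and the contact force is gone; release and rise.

>>> step_arm(dr=[[0,0,0],[0,0,0],[0,0,0],[0,0,0],[0,0,0],[0,0,0],[0,0,0],[0,0,0]], xyz=[[0,0,0],[0,0,0],[0,0,0],[0,0,0],[0,0,0],[0,0,0],[0,0,0],[0,0,0]], gripper=[1,1,1,1,1,1,1,1])

```text
time: 28.6
ee_pos: [0.6402, 0.0987, 0.0359]
tcp_rot: [180.0, -0.0, 149.6]
wrist_force: [0.2, -0.7, 0.0]
opening: 0.0854
```

>>> step_arm(dr=[[0,0,0],[0,0,0],[0,0,0],[0,0,0],[0,0,0],[0,0,0],[0,0,0],[0,0,0]], xyz=[[0,0,-0.2],[0,0,-0.8],[0,0,-1.6],[0,0,-2.4],[0,0,-3.0],[0,0,-3.4],[0,0,-3.4],[0,0,-3.4]], gripper=[1,1,1,1,1,1,1,1])

```text
time: 29.4
ee_pos: [0.6403, 0.0987, 0.1718]
tcp_rot: [180.0, 0.0, 149.6]
wrist_force: [-0.5, -0.3, -0.3]
opening: 0.0856
```

```bash
python3 go.py .40 .10 .2; python3 w.py w17
```

```text
t 29.4 pos [0.6403 0.0987 0.1718] [1.7999e+02 2.0000e-02 1.4959e+02] q [ 8.8 17.9 18.5 90.6 -0.  39.2] F [-0.5 -0.3 -0.3] open 0.0856
xyz [ 5.196 -3.013 -0.706] wz -0.0 rows 4.83819028606332 0.0
```

View pics/w17.png

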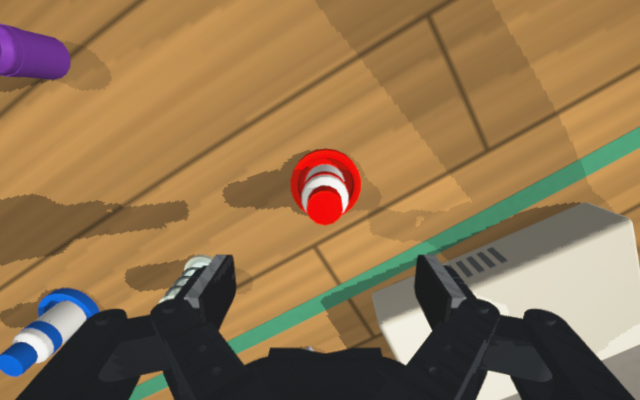

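Red bottle stands in its holder. Retreat for a final unobstructed check.

>>> step_arm(dr=[[0,0,0],[0,0,0],[0,0,0],[0,0,0],[0,0,0],[0,0,0],[0,0,0],[0,0,0]], xyz=[[0.6,-0.4,-0.7],[1.4,-0.8,-0.8],[2.3,-1.3,-0.8],[3.2,-1.8,-0.8],[4.1,-2.4,-0.8],[5.2,-3.0,-0.8],[5.2,-3.0,-0.8],[5.2,-3.0,-0.8]], gripper=[1,1,1,1,1,1,1,1])

```text
time: 30.25
ee_pos: [0.3993, 0.1005, 0.2035]
tcp_rot: [180.0, 0.0, 149.6]
wrist_force: [-0.1, 0.7, -0.9]
opening: 0.0851
```

```bash
cat > fin.py <<'E'
from seg import *
T=bot.camera("top"); S=bot.camera("side")
print(bot.get_obs()["time"])
L=[("red_bottle","bottle",(.6405,.099),.004),("blue_bottle","bottle",(.624,-.255),.004),("yellow","bottle",(.499,.402),0),("tube","tube",(.659,-.072),0),
("meter","meter",(.3765,.2948,-.87),.004),("cradle","cradle",(.3765,.2948,-.876),0)]
for nm,p,(u,v,w,h_) in(("T",T,(140,130,360,160)),("S",S,(230,110,200,240))):
    k=4; im=cv2.resize(p["image"][v:v+h_,u:u+w],None,fx=k,fy=k,interpolation=cv2.INTER_CUBIC)
    for n,m,x,z in L+[("b","bk",(.379,-.274),.005)]:
        P=rings([(.027,0),(.027,.085)]) if m=="bk" else M[m]
        P=P@Rot.from_euler('z',x[2] if len(x)>2 else 0).as_matrix().T+[x[0],x[1],z]
        hl=cv2.convexHull(proj(p,P).astype(np.float32)); q=((hl-[u,v]+.5)*k).astype(np.int32)
        cv2.polylines(im,[q],True,(255,0,255),1)
    if nm=="T":
        cv2.imwrite("pics/finT1.png",im[:,:720,::-1]); cv2.imwrite("pics/finT2.png",im[:,720:,::-1])
    else: cv2.imwrite("pics/finS.png",cv2.resize(im[:,:,::-1],None,fx=.62,fy=.62,interpolation=cv2.INTER_AREA))
E
python3 fin.py
```

```text
30.35
```

View pics/finT1.png

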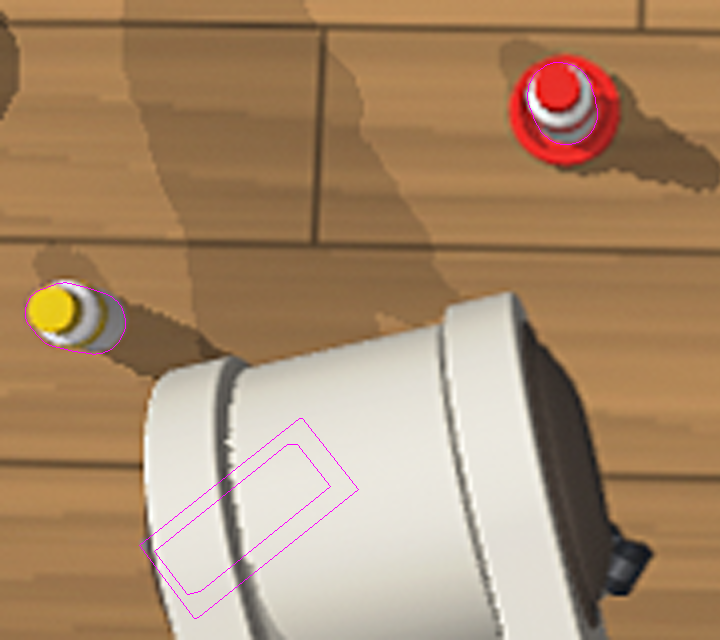

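View pics/finT2.png

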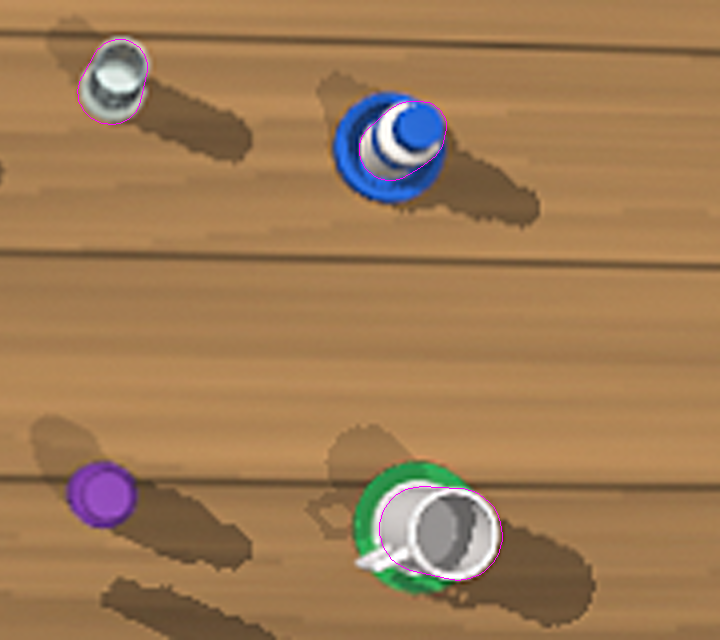

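View pics/finS.png

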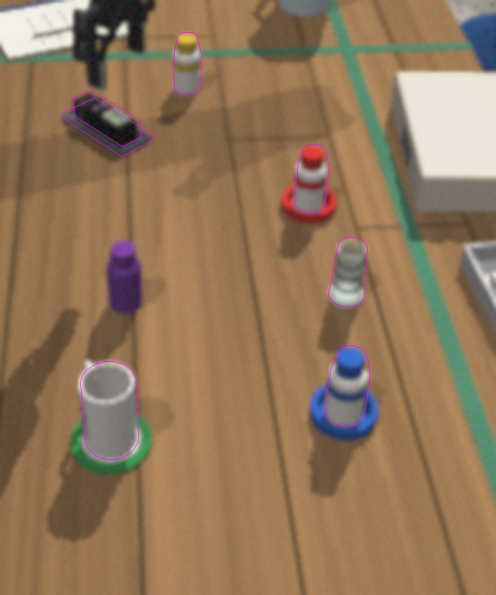

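```bash
python3 -c "
from workcell import bot
print(bot.job_done())"
```

```text
the job is handed in; nothing more can be done
None
```

The job is handed in at about 30 s of the 112 s allowed. It gives no verdict, so what follows rests on my own last checks.

- **Moved:** I laid the meter in the grey cradle, stood the beaker on the green coaster, then stood the blue bottle and the red bottle in their holders. The gripper is open and clear of everything.
- **Bottles and beaker:** In the last top and side pictures, outlines drawn at the target poses match both bottles and the beaker to about 1–2 mm, all upright.
- **Meter:** It lies in the cradle with the screen up. The wrist picture after release and the last side view show this. The arm hid it in the last top picture, so I had no final top view of it.
- **Left alone:** The yellow-capped bottle and the tube still match their starting outlines. The purple look-alike was not touched.
- **Contact force:** The red bottle pressed on its holder with about 9 N while I set it down. I backed off until the force was gone, then released it.
- **Disagreements:** The top and side cameras differed by 2–4 mm on most things, so I used averages, which the wrist camera confirmed. The network missed the cradle in one wrist picture, and I checked that one by overlaying its outline instead.

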